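# Back off a clamp ring and swing the strap off a reference disc

### The job

Free the reference disc that is clamped on the metal stage, by pushing with a fingertip. Push the ribbed, knurled clamp ring round counter-clockwise (seen from above) through two full turns from where it stands, to within a quarter turn; then push the clamp strap's free end counter-clockwise until it rests against its stop pin. Pick nothing up: leave the disc lying in its nest and the things round the stage where they are, and finish clear of everything.

Things in the scene. Friction and masses are not known exactly. Their poses are not given: they have to be found in the camera images.
- stage: Clamping stage fixed to the worktop: grey painted metal plate, x -50 to 70, y -97 to 64 mm, top at z 14 mm. Origin on the stud's axis at worktop height; x to its rear (away from the robot at yaw 0; yaw within 0.45 rad), y left. A 16 mm stud, top at z 85 mm, carries spring, strap, washer and clamp ring. Nest of the disc at y = -70 mm, its wall 50 mm across, top at z 20 mm. All but ring and stud stays below z 54 mm.
- lock_ring (a joint): Turn of the clamp ring, rad: positive = counter-clockwise from above = loosening; 0 to 0.2 at the start. 0 is tight (no clockwise turn from there); two turns are 12.57; its thread ends at 18.8. Each turn lifts ring, washer and strap together by 4 mm. It needs about 0.07 N m (2 N at the ribs) and stays where it is left.
- ring_centre (a point): Centre of the steel clamp ring, on the stud's axis, half-way up its 22 mm height; turns with it. At the start the ring reaches from z 45 to 67 mm (hub on top: 36 mm across, 3 mm higher). Rim 70 mm in diameter, finely knurled, with six evenly spaced upright half-round ribs (radius 5.5 mm), crests 42.5 mm from the axis. A fingertip put between two ribs and moved round the axis takes the ring along.
- ring_mark (a point): Black dot, 7 mm across, on the ring's top face, 27.5 mm from the axis, in line with one rib; it turns with the ring. When the ring is tight the dot stands over the strap's middle line, on the disc's side.
- strap (a joint): Swing of the clamp strap about the stud, rad: 0 = over the disc (along the stage's -y), positive = counter-clockwise from above; at 1.57 it points along the stage's +x and rests on the stop pin. The cheeks at its heel hold it until the ring is backed off nearly one and a half turns; then it needs 0.06 N m (1 N at its free end) and stays where it is left.
- strap_push (a point): Point on the strap's middle line near its free end, half-way through its thickness, 66 mm from the stud's axis; turns with it. Dark steel bar, 28 mm wide, 10 mm thick, round end 86 mm from the axis, rubber pad below it on the disc. Underside at z 31 mm at the start, 39 mm after two turns. Swing it by pushing, outside the ring, on the long side that faces the stage's -x at the start.
- heel_guide (a point): Middle of the gap between the two upright steel cheeks that hold the strap's heel, on the stage at y = 51 mm, at the cheeks' top (z 36.5 mm). Each cheek is 8 x 14 mm; the gap is 31 mm wide.
- stop_pin (a point): Top of the upright steel stop pin of the strap, 9 mm thick, z 46 mm, on the stage at x = 54, y = 18.5 mm.
- disc_held: The clamped reference disc: brass, 32 mm across, 11 mm thick, lying loose in the nest under the strap's pad, underside at z 14 mm. Origin at the centre of its underside. Leave it lying there.
- disc_spare: A second reference disc, copper, 32 mm across, 11 mm thick, loose on the worktop beside the stage. Origin at the centre of its underside. Leave it alone.
- cup_a: White plastic sample cup, 34 mm across, 24 mm high, loose on the worktop beside the stage. Origin at the centre of its underside. Leave it alone.
- cup_b: Another such sample cup. Leave it alone.
- tweezers: Steel tweezers, 122 mm long, 9 mm high, loose on the worktop in front of the stage. Origin at the centre of the underside. Leave them alone.

How it is judged:
On the way, in this order (a step that is already met when the one before it is completed fails the run):
1. the ring is backed off two turns, within a quarter turn, with the strap still over the disc (value of joint lock_ring between 11 and 14.45 rad and value of joint strap below 0.2 rad), for 0.2 s.
2. the strap is swung against its stop (value of joint strap above 1.4 rad), for 0.2 s.
At the end, for the whole second after the job is handed in: The clamp ring stands two full turns (11.0 to 14.45 rad, that is about a quarter turn either way) counter-clockwise from tight and at rest; the strap is swung against its stop pin (more than 1.4 rad, stop at 1.57) and at rest; the brass disc still lies flat in its nest (within 6 mm) (value of joint lock_ring between 11 and 14.45 rad and value of joint strap above 1.4 rad and velocity of joint each of strap, lock_ring below 0.05 rad/s and z of disc_held in the frame of stage below 0.0165 m and horizontal distance between disc_held and ring_centre between 0.064 and 0.076 m and linear speed of disc_held below 0.02 m/s); the robot touches nothing.
It fails at once if the clamped disc is lifted or pushed out of its nest (height (world z) of disc_held above 0.021 m or distance of disc_held from where it was at the start of the episode above 0.01 m).
It fails at once if the spare disc is lifted or shoved away (distance of disc_spare from where it was at the start of the episode above 0.015 m).
It fails at once if a sample cup is lifted or shoved away (distance of cup_a from where it was at the start of the episode above 0.015 m).
It fails at once if a sample cup is lifted or shoved away (distance of cup_b from where it was at the start of the episode above 0.015 m).
It fails at once if the tweezers is lifted or shoved away (distance of tweezers from where it was at the start of the episode above 0.015 m).
It also fails if it takes over 64 s, if anything falls off the work surface, if the arm or the gripper's body presses on something with over 40 N, if the wrist force passes 120 N, or if a joint passes its speed limit or range.

### The arm

A 6-joint arm with a two-finger parallel gripper is mounted at the origin on a cart in front of the work surface, level with it; the furniture and walls round the work are solid. World frame = base frame: x ahead of the robot, y to its left, z up, the work surface at z = 0. Lengths are in m, angles in rad, forces in N, time in s.
With the tool pointing down it reaches from about 0.35 to 0.975 m from the base axis. Payload 7.1 kg.
Tool frame: the origin (TCP) lies midway between the tips of the shut fingers; the grasp point (between the pads) lies 19 mm behind it; z points along the fingers, y is the line along which they close (so a half turn about z gives the same grasp; the last joint's range is limited). The gripper opens to 88 mm and grips with 3 to 60 N. Pads are 20 mm wide; open, the fingers measure 115 mm over their backs; the gripper's body (75 mm by 178 mm) begins 61 mm behind the grasp point.
Start: joints at [-1.355, 0.423, 1.63, -0, 1.089, -0.019], TCP at [0.145, -0.608, 0.223] pointing down, gripper open.
Joint ranges: [-3, 3], [-0.9, 2.11], [0.09, 2.58], [-1.31, 4.45], [0.11, 2.69], [-2.54, 2.54]. Speed limits (rad/s): [2.39, 2.39, 3.01, 3.14, 3.14, 3.14].

### API

Orientations are given as a unit quaternion [w, x, y, z].
In Python, from station import move_pose, movel, movej, command_gripper, wait, inverse_kinematics, read_camera, camera_info, MotionError, job_done, get_time, get_joint_pos, get_qvel, get_effort, get_tcp_pos, get_ee_rot, get_ft_force, get_ft_torque, get_grip_width, get_finger_force gives the robot as it stands. Calls block until the motion is done:
- move_pose(position, orientation): joint-space move of the TCP to a pose.
- movel(position, frame=None, v=0.15, until_force=None): straight line of the TCP; frame=None keeps the orientation; v is the mean speed in m/s. With until_force (N) it stops when the force on the tool has changed by that much, and returns True; else False.
- movej(angles): joint-space move.
- command_gripper(opening): opening from 0.0 (shut) to 1.0 (fully open); the grip force is fixed at half the most; returns when the fingers have stopped.
- wait(seconds).
- inverse_kinematics(position, orientation): joint angles nearest the present ones, or None.
- read_camera(name): name is "scene" or "top"; returns the picture (420x560x3 uint8, red, green, blue); there is no depth.
- camera_info(name): a dict with "intrinsics" (3x3 intrinsics, pixels), "dist" ([k1, k2, p1, p2, k3] as OpenCV has them; the pictures are not rectified), "T" (4x4, takes a point from camera to world coordinates). Camera axes: x right, y up, looking along -z (the intrinsics and any distortion apply to the point x, -y, -z); pixel columns grow to the right and rows downward; lengths in m; the calibration is good to about 2 mm. A picture is of the moment at which its call begins. camera_info takes no time and is no camera call.
A pose or a line that the arm cannot do raises MotionError and nothing moves.
- job_done(): hands the job in; it is judged then, once.
Readings, each from a call of its own:
- get_time(): time.
- get_joint_pos(): joint angles.
- get_qvel(): joint speeds.
- get_effort(): joint torques, N m.
- get_tcp_pos(): TCP position.
- get_ee_rot(): TCP orientation.
- get_ft_force(): force on the tool from outside, world axes, zero at the start.
- get_ft_torque(): the same for the moment, N m.
- get_grip_width(): opening from 0.0 (shut) to 1.0 (fully open).
- get_finger_force(): force on a finger pad.
Only numpy, scipy, OpenCV 4.12 (cv2) and the standard library are available. Lean on these libraries where they do the work, as an engineer would, in place of code of your own. Each camera call takes 0.05 s, during which the arm holds its last target. There are 200 camera calls.

## Working session

There is one attempt and no reset: what is moved stays moved. The work goes in short steps, each a Python script; the robot and the scene stay as the last script left them, time stands still between calls to the robot, and variables do not carry over. Pictures are saved under pics/ and viewed, at most 10 in all, crops included, and the job is handed in when it is done.

```bash
mkdir -p pics; ls; python3 - <<'E'
from station import *
import cv2,numpy as np
for n in ("scene","top"):
    im=read_camera(n); cv2.imwrite(f"pics/{n}0.png",cv2.cvtColor(im,cv2.COLOR_RGB2BGR))
    c=camera_info(n); print(n,np.round(c["intrinsics"],1).tolist(),c["dist"],np.round(c["T"],4).tolist())
print(get_time(),get_tcp_pos(),get_ee_rot(),get_grip_width())
E
```

```text
pics
scene [[544.8, 0.0, 287.6], [0.0, 544.8, 206.7], [0.0, 0.0, 1.0]] [-0.12471193  0.          0.          0.          0.        ] [[-0.63, 0.4396, -0.6402, -0.1973], [-0.7765, -0.3647, 0.5138, 0.629], [-0.0076, 0.8209, 0.5711, 0.7444], [0.0, 0.0, 0.0, 1.0]]
top [[476.5, 0.0, 277.9], [0.0, 476.5, 208.8], [0.0, 0.0, 1.0]] [0.0423541 0.        0.        0.        0.       ] [[-0.0202, 0.9902, -0.1384, 0.4018], [-0.9997, -0.0186, 0.0133, 0.0428], [0.0106, 0.1387, 0.9903, 0.9133], [0.0, 0.0, 0.0, 1.0]]
0.1 [ 0.1453129  -0.60736831  0.22198778] [-6.80385006e-04  9.93116967e-01  1.17124816e-01 -7.31964920e-05] 0.9968722286406793
```

View pics/scene0.png

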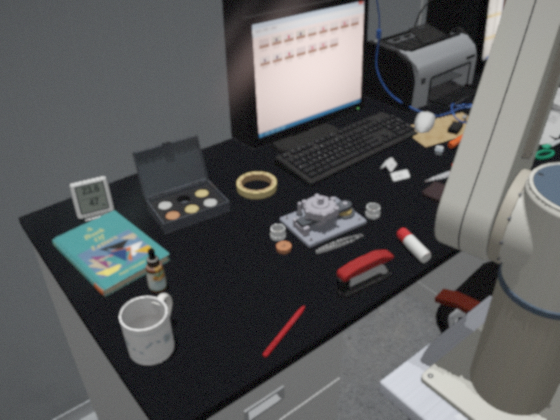

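View pics/top0.png

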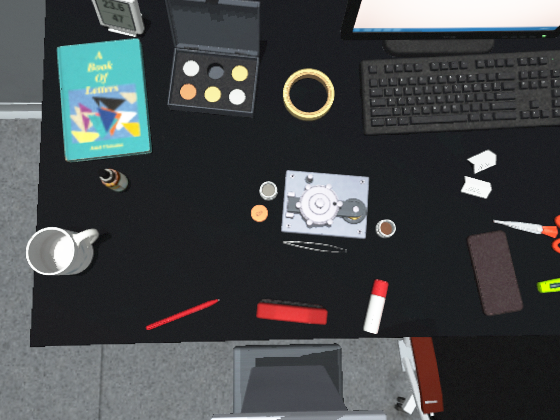

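The scene view shows the stage at about (322, 215). In the top view the ring is at (320, 204), the disc to its right at (353, 211), the heel to its left, cups at (268, 190) and (386, 228), the spare disc at (260, 213), and the tweezers at (315, 245). I'll enlarge both.

```bash
python3 - <<'E'
import cv2,numpy as np
a=cv2.imread("pics/top0.png")[155:265,240:410]; b=cv2.imread("pics/scene0.png")[180:265,260:390]
a=cv2.resize(a,(680,440),interpolation=cv2.INTER_CUBIC)
cv2.imwrite("pics/ta.png",a); cv2.imwrite("pics/sb.png",cv2.resize(b,None,fx=5,fy=5,interpolation=cv2.INTER_CUBIC))
E
```

```text
(no output)
```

View pics/ta.png

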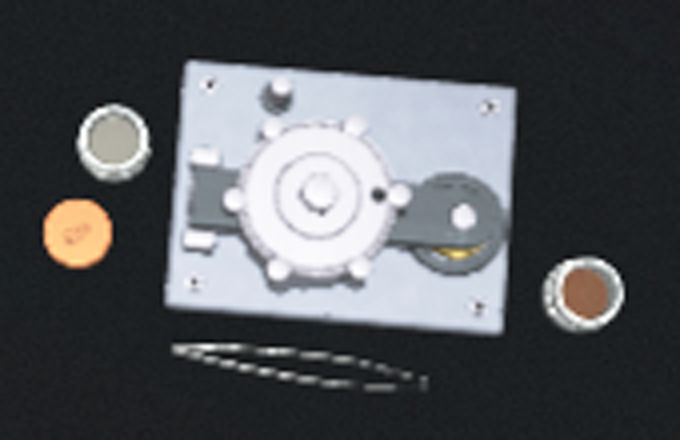

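View pics/sb.png

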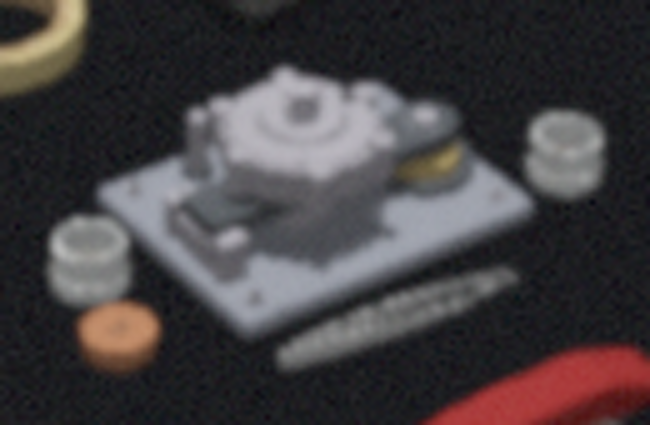

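The enlarged crops (top crop 4×, offset 240,155) show:
- **Stage corners:** (186,61), (516,88), (502,333) and (166,305).
- **Ribs:** near (273,127), (356,125), (400,195), (360,270), (280,270) and (234,199).
- **Stud and dot:** the stud is at (318,193), and the dot at (379,195) is over the strap.
- **Scene crop corners** (5×, offset 260,180): (98,193), (245,333) and (535,208).

Next I'll compute the pose.

```bash
cat > h.py <<'E'
from station import *
import cv2,numpy as np
from scipy.optimize import least_squares
def proj(n,P):
    c=camera_info(n); Ti=np.linalg.inv(c["T"]); q=(Ti[:3,:3]@np.atleast_2d(P).T).T+Ti[:3,3]
    q=q*[1,-1,-1]
    return cv2.projectPoints(q,np.zeros(3),np.zeros(3),np.array(c["intrinsics"]),np.array(c["dist"]))[0][:,0]
def ray(n,uv):
    c=camera_info(n); T=np.array(c["T"])
    p=cv2.undistortPoints(np.array(uv,float).reshape(-1,1,2),np.array(c["intrinsics"]),np.array(c["dist"]))[:,0]
    return T[:3,3], np.c_[p[:,0],-p[:,1],-np.ones(len(p))]@T[:3,:3].T
def onz(n,uv,z):
    o,d=ray(n,uv); return o+d*((z-o[2])/d[:,2])[:,None]
def tri(ut,us):
    return least_squares(lambda P:np.r_[proj("top",P)[0]-ut,proj("scene",P)[0]-us],[.45,-.05,.03]).x
E
python3 - <<'E'
from h import *
t=lambda L:np.array(L)/4+[240,155]
s=lambda L:np.array(L)/5+[260,180]
ct=t([(186,61),(516,88),(502,333),(166,305)]); cs=s([(98,193),(535,208),(245,333)])
M=np.array([[70,64],[70,-97],[-50,-97],[-50,64]])/1e3
def W(p,M,z): c,s_=np.cos(p[2]),np.sin(p[2]); return np.c_[M@np.array([[c,-s_],[s_,c]]).T+p[:2],np.full(len(M),z)]
f=lambda p:np.r_[(proj("top",W(p,M,.014))-ct).ravel(),(proj("scene",W(p,M[[0,2,3]],.014))-cs).ravel()]
r=least_squares(f,[.45,-.05,0]); print("stage",r.x,np.round(r.fun,1))
ri=t([(273,127),(356,125),(400,195),(360,270),(280,270),(234,199)]); P=onz("top",ri,.067); c=P.mean(0); print("ringtop",c, np.round(np.linalg.norm(P-c,axis=1),4), np.degrees(np.arctan2(*(P-c)[:,1::-1].T)).round(1))
print("stud",onz("top",t([(318,193)]),.085), tri(t([(318,193)])[0],s([(302,106)])[0]))
d=onz("top",t([(379,195)]),.067)[0]-c; print("dot",np.linalg.norm(d),np.degrees(np.arctan2(d[1],d[0])))
for n,a,b in (("corner RL",(186,61),(98,193)),("FR",(502,333),(535,208)),("FL",(166,305),(245,333))): print(n,tri(t([a])[0],s([b])[0]))
E
```

```text
stage [ 0.52560793 -0.04250132 -0.10133861] [-0.7  0.2  0.2  0.3  0.2  1.1 -0.7  1.1 -0.9 -1.4 -0.1 -1.8 -0.1 -2. ]
ringtop [ 0.52672822 -0.04298696  0.067     ] [0.0376 0.0376 0.0373 0.0378 0.037  0.0374] [  30.2  -29.6  -89.4 -151.4  151.4   90. ]
stud [[ 0.52602599 -0.04159719  0.085     ]] [ 0.52738554 -0.04345643  0.07225335]
dot 0.027832159056491897 -88.81401418332233
corner RL [0.60281824 0.01200291 0.00864175]
FR [ 0.46812331 -0.13555191  0.00684434]
FL [0.48481468 0.02437664 0.0060846 ]
```

```bash
python3 - <<'E'
from h import *
Q=[0,1,0,0]; C=np.array([.5262,-.0425])
try:
    command_gripper(0)
    move_pose([C[0]-.052,C[1],.16],Q); print(get_time(),get_tcp_pos(),get_joint_pos(),get_grip_width())
    im=read_camera("scene"); cv2.imwrite("pics/s1.png",cv2.resize(cv2.cvtColor(im,cv2.COLOR_RGB2BGR)[120:270,220:420],None,fx=4,fy=4,interpolation=cv2.INTER_CUBIC))
    print(get_ft_force()); h=movel([C[0]-.052,C[1],.057],v=.1,until_force=5); print(h,get_time(),get_tcp_pos(),get_ft_force())
    if not h:
        h=movel([C[0]-.040,C[1],.057],v=.02,until_force=3); print(h,get_time(),get_tcp_pos(),get_ft_force())
        movel([C[0]-.050,C[1],.057],v=.03); print(get_time(),get_tcp_pos(),get_ft_force())
except MotionError as e: print(e)
E
```

```text
3.7833 [ 0.47447081 -0.04305816  0.16012868] [-1.15439734e-01  2.99196273e-01  2.00029254e+00 -8.81950710e-05
  8.41630080e-01  1.45616474e+00] 0.0032383726652620284
[-0.15190939 -0.09868138  0.55976675]
False 5.0167 [ 0.47463775 -0.04254803  0.05745537] [-0.85122584  0.10323063 -0.07545118]
True 5.45 [ 0.48099596 -0.04243423  0.05694459] [-0.30604373  0.08868611  0.68328941]
5.75 [ 0.47586046 -0.04248403  0.05694045] [-0.15144773  0.04724921  0.42032531]
```

View pics/s1.png

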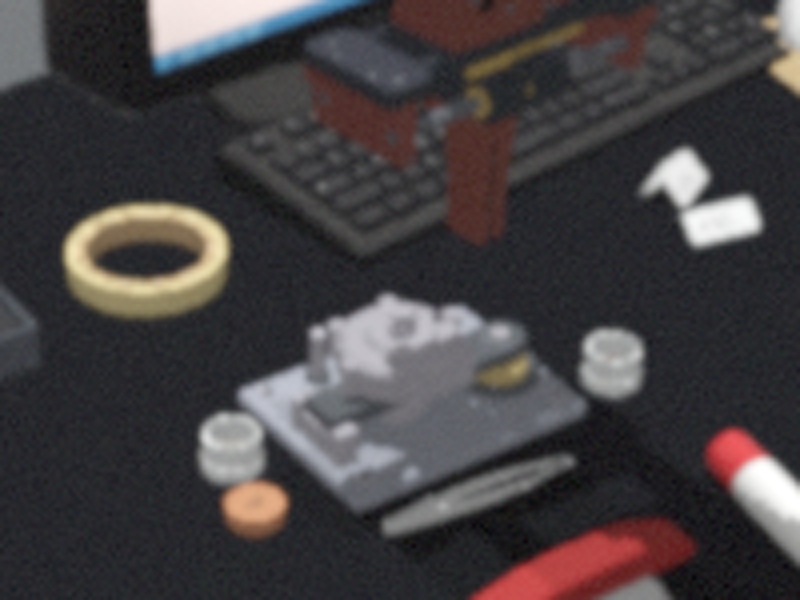

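The picture shows the shut fingers above the keyboard background, with the stage and loose items unmoved. Contact came at 45.2 mm from the axis, against 45 mm expected, so the centre is right. I'll start the first part of the orbit.

```bash
cat >> h.py <<'E'
C=np.array([.5262,-.0425]); Z=.057
def orb(deg,d=.0373):
    a=np.radians(deg); r=d+.010*abs(np.cos(a))+.0135*abs(np.sin(a))
    return [C[0]+r*np.cos(a),C[1]+r*np.sin(a),Z]
E
python3 - <<'E'
from h import *
for k in range(180,271,15):
    h=movel(orb(k),v=.08,until_force=25); f=get_ft_force()
    print(k,h,round(get_time(),2),(get_tcp_pos()-orb(k)).round(4),f.round(1))
    if h: break
E
```

```text
180 False 6.0 [ 0.0004 -0.      0.    ] [1.  0.1 0.6]
195 False 6.32 [-0.0001 -0.0005 -0.    ] [ 0.2  0.2 -0.4]
210 False 6.63 [ 0.     -0.0006 -0.0001] [-0.  -0.1  0. ]
225 False 6.96 [ 0.0007 -0.0006  0.    ] [-0.5 -1.1 -0.1]
240 False 7.28 [ 0.0011 -0.0004  0.0001] [-0.4  0.   0.7]
255 False 7.61 [ 0.0007 -0.0002  0.0001] [ 0.2 -0.5 -0.7]
270 False 7.93 [ 0.0011 -0.0001  0.0002] [ 1.  -1.1  0.6]
```

```bash
cat >> h.py <<'E'
def look(name):
    a=read_camera("top")[165:245,270:390]; b=read_camera("scene")[180:260,270:390]
    im=np.hstack([cv2.resize(x,(400,400*80//120),interpolation=cv2.INTER_CUBIC) for x in (a,b)])
    cv2.imwrite(name,cv2.cvtColor(im,cv2.COLOR_RGB2BGR))
E
python3 -c "
from h import *
look('pics/l1.png')"
```

```text
(no output)
```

View pics/l1.png

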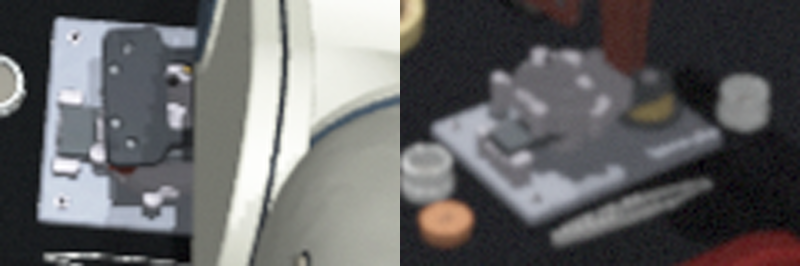

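The top crop shows the dot at about (178,70), which is world angle ≈ -14°, so the ring has turned about 80° with the finger. The orbit works, so I'll continue to 915°.

```bash
python3 - <<'E'
from h import *
for k in range(285,916,15):
    h=movel(orb(k),v=.08,until_force=25)
    if h or k%90==0 or k==915: print(k,h,round(get_time(),2),(get_tcp_pos()-orb(k)).round(4),get_ft_force().round(1))
    if h: break
else:
    movel(orb(911),v=.05); p=orb(911,.050); movel(p,v=.08); p[2]=.13; movel(p,v=.2)
    movel([.40,.10,.2],v=.3)
    print(get_time(),get_ft_force()); look('pics/l2.png')
E
```

```text
360 False 9.97 [0.0001 0.0007 0.0001] [ 1.1 -0.   0.3]
450 False 11.9 [-0.0003 -0.0001 -0.    ] [0.5 0.3 0.2]
540 False 13.83 [-0.0011 -0.     -0.0004] [-3.2  0.6  0.1]
630 False 15.77 [ 0.001  -0.0001  0.0002] [ 0.3 -2.   0.6]
720 False 17.7 [0.0001 0.0007 0.0001] [0.6 0.6 0.7]
810 False 19.63 [-0.0003 -0.0001 -0.    ] [ 0.3 -0.5  0.1]
900 False 21.57 [-0.0006  0.     -0.0003] [-4.   0.8  0.3]
915 False 21.88 [ 0.001  -0.0005  0.0002] [-1.8 -0.6  0.2]
23.7167 [-0.26247947 -0.44509699 -0.02605159]
```

View pics/l2.png

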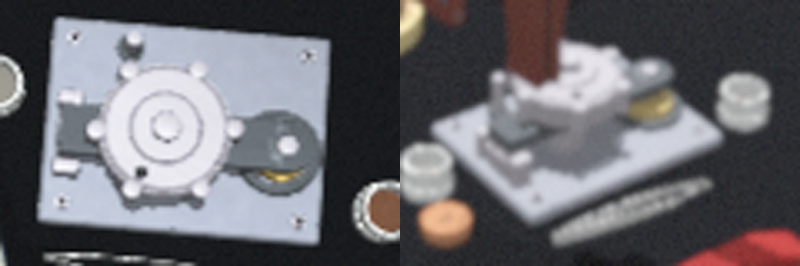

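The top crop shows the dot at (141,172) with the ring centre at (166,127), which puts the ring at 247° modulo 360°. That most likely means about 607°, with two ribs slipped near the front where the radial force was seen. I'll touch the ring's top to check its height (73.7 mm if 607°, 69.7 mm if 247°).

```bash
python3 - <<'E'
from h import *
movel([C[0]-.030,C[1],.12],v=.3); wait(.2)
h=movel([C[0]-.030,C[1],.085],v=.1,until_force=4); 
if not h: h=movel([C[0]-.030,C[1],.060],v=.02,until_force=3)
print(h,get_tcp_pos(),get_ft_force(),get_time())
movel([C[0]-.030,C[1],.095],v=.1)
E
```

```text
True [ 0.49619152 -0.04253691  0.07371444] [-1.51644079  0.03664965  8.29397543] 25.9917
```

The touch came at z = 73.7 mm, so the ring is at about 607° and needs about 118° more. I'll push it from the front gap with a slightly smaller radius.

```bash
python3 - <<'E'
from h import *
C[0]+=.0005
p=orb(181,.048); q=p.copy(); q[2]=.095
movel(q,v=.2)
if movel(p,v=.1,until_force=6): print("blocked",get_tcp_pos()); raise SystemExit
movel(orb(181,.0368),v=.08)
for k in [195,210,225,240,255,270,285,300,306]:
    h=movel(orb(k,.0366),v=.07,until_force=25)
    if h: print("hit",k,get_ft_force()); break
else:
    movel(orb(302,.0366),v=.05); p=orb(302,.050); movel(p,v=.08); p[2]=.13; movel(p,v=.2)
    movel([.40,-.22,.2],v=.3)
    print(get_time(),get_ft_force()); look('pics/l3.png')
E
```

```text
32.425 [ 0.20405105 -0.22238741 -0.78813754]
```

View pics/l3.png

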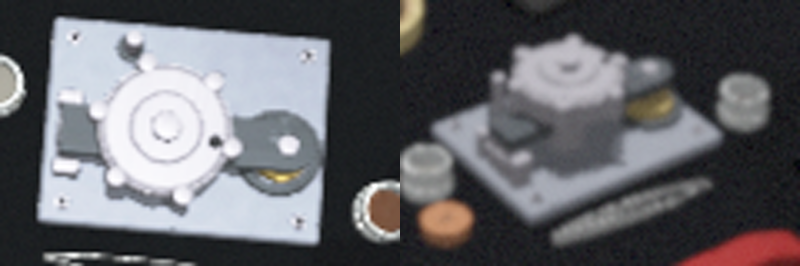

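The dot is now at (216,142), so the ring is at about 709° (12.4 rad), and the strap is still over the disc. Now I'll swing the strap.

```bash
python3 - <<'E'
from h import *
def sp(s,gap=0,z=.042):
    a=np.radians(-95.8+s); u=np.array([np.cos(a),np.sin(a)]); n=np.array([-u[1],u[0]])
    return [*(C+.066*u-(.014+gap+.010*abs(n[0])+.0135*abs(n[1]))*n),z]
movel(sp(0,.015,.12),v=.3); wait(.1)
if movel(sp(0,.015),v=.12,until_force=6): print("blocked",get_tcp_pos()); raise SystemExit
s=0
for s in [0,12,24,36,48,60,72,82,88,91,94]:
    h=movel(sp(s),v=.06 if s<85 else .02,until_force=15 if s<85 else 8); print(s,h,round(get_time(),2),get_ft_force().round(1))
    if h: break
movel(sp(s,.02),v=.06); movel(sp(s,.02,.13),v=.2); movel([.40,-.25,.22],v=.3); print(get_time(),get_ft_force())
look('pics/l4.png')
E
```

```text
0 False 34.52 [-0.1 -0.5  0. ]
12 False 34.91 [-0.9 -0.1  0. ]
24 False 35.27 [-0.1 -0.3 -0.3]
36 False 35.65 [-0.7 -0.3  0.3]
48 False 36.03 [-0.2 -0.2 -0.5]
60 False 36.43 [-0.1 -0.4  0.2]
72 False 36.84 [ 0.3 -0.5 -0.7]
82 False 37.22 [ 0.1 -0.5 -0.5]
88 False 37.78 [-0.5 -0.1 -0.2]
91 False 38.14 [ 0.9 -0.3  0.1]
94 False 38.5 [-2.4 -6.   0. ]
40.6 [-0.13676009  0.35162088 -0.35265301]
```

View pics/l4.png

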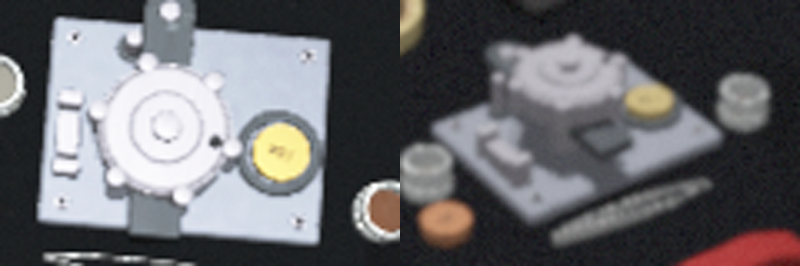

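The strap now points straight back against the pin at (130,42), with 6 N felt at the stop. The disc is in its nest at (281,152), the dot is unchanged at (216,142), and nothing else has moved. I'll hand it in.

```bash
python3 -c "
from station import *
print(job_done(),get_time())"
```

```text
the job is handed in; nothing more can be done
the job is handed in; nothing more can be done
```

The job is handed in, no verdict came back: by the last pictures the ring is about two turns off (roughly 12.4 rad, after two ribs slipped and were made up), the strap is against its stop pin, the disc lies in its nest and the arm is clear.

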